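# Line up the press setting blocks by height

## Robot

A 6-joint arm with a two-finger parallel gripper is mounted at the origin on a cart in front of the work surface, level with it; the furniture and walls round the work are solid. World frame = base frame: x ahead of the robot, y to its left, z up, the work surface at z = 0. Lengths are in m, angles in degrees, forces in N, time in s.
With the tool pointing down it reaches from about 0.375 to 0.9 m from the base axis. Payload 3.1 kg.
Tool frame: the origin (TCP) lies at the very end of the fingers, on their centre line; the grasp point (between the pads) lies bot.grip_point_offset behind it (bot.grip_point_offset is the distance from the TCP to the grasp point, in m); z points along the fingers, y is the line along which they close (so a half turn about z gives the same grasp; the last joint's range is limited). The gripper opens to 87 mm and grips with 3 to 60 N. Pads are 19 mm wide; open, the fingers measure 117 mm over their backs; the gripper's body (75 mm by 190 mm) begins 51 mm behind the grasp point.
Start: joints at [-81.102, 30.224, 82.088, -0, 67.689, -10.227], TCP at [0.205, -0.59, 0.189] pointing down, gripper open.
Joint ranges: [-176.69, 176.69], [-43.24, 126.21], [12.49, 139.97], [-82, 262], [0, 151.66], [-163.58, 163.58]. Speed limits (degrees/s): [159.86, 159.86, 180, 180, 180, 180].

## Interface

Orientations are given as a 3x3 rotation matrix whose columns are the frame's x, y, z axes.
In Python, from rig import bot, viewer, ticket gives the robot as it stands.
- The arm moves only by the tool servo_tool, never from a script. Its argument "targets" is a list of rows, each an object with "offset": the shift along the tool's x, y, z in m, a list of three; "dr": the turn, a rotation vector about the tool's x, y, z in degrees, a list of three. In form: [{"offset": [x, y, z], "dr": [ax, ay, az]}, ...]. A call has 1 to 20 rows; each row is the pose to reach, as a shift and turn from the pose commanded when the call began, along the tool's axes at that moment; what a row does not reach only later rows make up. A row lasts 1/12 s, in which the tool goes at most 41.7 mm and 7.16 degrees, less where a joint would pass 70% of its speed; a pose out of reach is approached as far as the arm can. A call with a gripper value outside its range is refused whole. "gripper" is the gripper command: -1 is fully open, 1 is shut, values between are in proportion, set as the call begins (left out, the last holds). The fingers move at their own pace and stop on an object; the grip force is fixed at half the most. Time passes only in rows, so rows that repeat a pose let the fingers close. It gives the time, the measured TCP pose, the force, the opening and the grip force at its end, in the units of the state.
- bot.read_state(): the state, without advancing time (a new reading comes with each control period).
- viewer.capture(name): name is "side" or "top" or "wrist"; returns a dict with "color" (420x560x3 uint8, red, green, blue), "camera_matrix" (3x3 intrinsics, pixels), "k1" (the pictures are not rectified: a ray, as slopes to the right and down, at radius r is drawn at 1 + k1 r^2 times it, then the intrinsics apply), "R" (3x3) and "t" (3): a world point X has camera coordinates R X + t. Camera axes: x right, y down, z forward; pixel columns grow to the right and rows downward; lengths in m; the calibration is good to about 2 mm. A picture is of the moment at which its call begins. There is no depth.
- ticket.hand_in(): hands the job in; it is judged then, once.
The state is a dict: "time_s": time; "joint_positions": joint angles; "qvel": joint speeds; "tau": joint torques, N m; "position": TCP position; "tcp_rot": TCP orientation; "force": force on the tool from outside, world axes, zero at the start; "moment": the same for the moment, N m; "opening": opening from 0.0 (shut) to 1.0 (fully open); "grasp_force": force on a finger pad.
Only numpy, scipy, OpenCV 4.12 (cv2) and the standard library are available. Lean on these libraries where they do the work, as an engineer would, in place of code of your own. Each camera call takes 0.05 s, during which the arm holds its last target. There are 200 camera calls.

## Task

Put the four steel setting blocks on the row stand in order of height, one standing upright in the middle of each rubber pad: the shortest on the pad next to the round pin, then steadily taller along the row to the tallest at the far end. Leave the grease tin where it stands.

Things in the scene. Friction and masses are not known exactly. Their poses are not given: they have to be found in the camera images.
- block_20_c (a point): Loose ground steel setting block, 30 mm (its x) by 35 mm (its y) and 20 mm high (its z), the shortest of the four; about 0.17 kg. This point is the centre of the block, half-way up. It starts standing on the bench on its 30 x 35 face, at any yaw.
- block_28_c (a point): Loose ground steel setting block, 30 mm (its x) by 35 mm (its y) and 28 mm high (its z), the second shortest; about 0.22 kg. This point is the centre of the block, half-way up. It starts standing on the bench on its 30 x 35 face, at any yaw.
- block_40_c (a point): Loose ground steel setting block, 30 mm (its x) by 35 mm (its y) and 40 mm high (its z), the second tallest; about 0.32 kg. This point is the centre of the block, half-way up. It starts standing on the bench on its 30 x 35 face, at any yaw.
- block_54_c (a point): Loose ground steel setting block, 30 mm (its x) by 35 mm (its y) and 54 mm high (its z), the tallest; about 0.42 kg. This point is the centre of the block, half-way up. It starts standing on the bench on its 30 x 35 face, at any yaw.
- pad_1: Black rubber resting pad, 46 x 46 x 2 mm, one of four alike lying in a straight row at 62 mm centres on a fixed aluminium bar (the row stand, 62 x 310 x 10 mm). The row runs pad_1, pad_2, pad_3, pad_4 along the bar, pad_1 and pad_4 being the end ones. Its origin is the centre of the pad's underside; y points along the row and z up. The pad's upper face is 12 mm above the bench. Fixed.
- pad_2: Black rubber resting pad, 46 x 46 x 2 mm, one of four alike lying in a straight row at 62 mm centres on a fixed aluminium bar (the row stand, 62 x 310 x 10 mm). The row runs pad_1, pad_2, pad_3, pad_4 along the bar, pad_1 and pad_4 being the end ones. Its origin is the centre of the pad's underside; y points along the row and z up. The pad's upper face is 12 mm above the bench. Fixed.
- pad_3: Black rubber resting pad, 46 x 46 x 2 mm, one of four alike lying in a straight row at 62 mm centres on a fixed aluminium bar (the row stand, 62 x 310 x 10 mm). The row runs pad_1, pad_2, pad_3, pad_4 along the bar, pad_1 and pad_4 being the end ones. Its origin is the centre of the pad's underside; y points along the row and z up. The pad's upper face is 12 mm above the bench. Fixed.
- pad_4: Black rubber resting pad, 46 x 46 x 2 mm, one of four alike lying in a straight row at 62 mm centres on a fixed aluminium bar (the row stand, 62 x 310 x 10 mm). The row runs pad_1, pad_2, pad_3, pad_4 along the bar, pad_1 and pad_4 being the end ones. Its origin is the centre of the pad's underside; y points along the row and z up. The pad's upper face is 12 mm above the bench. Fixed.
- round_pin_c (a point): Small round dark steel pin with a flared head, 26 mm across and 30 mm high, fixed at one end of the row stand, 43 mm beyond the centre of the end pad; it may be beside pad_1 or beside pad_4 (the other end carries a low square bar, 50 x 14 x 18 mm). This point is half-way up the pin. The row starts at this pin.
- grease_tin_c (a point): Loose flat grease tin with a blue lid, 70 mm across and 31 mm high, standing on the bench in front of the counting scale; this point is its centre, half-way up. A bystander, to be left alone.

How it is judged (in metres and radians):
At the end, for the whole second after the job is handed in: Each of the four blocks stands upright (within 0.1 rad) on its own pad, its centre within 13 mm of the pad's centre in plan and at its resting height within 4 mm, in the order 20, 28, 40, 54 mm starting at the pad beside the round pin; all are released and at rest (below 0.02 m/s) (((horizontal distance between round_pin_c and pad_1 below 0.07 m and horizontal distance between block_20_c and pad_1 below 0.013 m and horizontal distance between block_28_c and pad_2 below 0.013 m and horizontal distance between block_40_c and pad_3 below 0.013 m and horizontal distance between block_54_c and pad_4 below 0.013 m) or (horizontal distance between round_pin_c and pad_4 below 0.07 m and horizontal distance between block_20_c and pad_4 below 0.013 m and horizontal distance between block_28_c and pad_3 below 0.013 m and horizontal distance between block_40_c and pad_2 below 0.013 m and horizontal distance between block_54_c and pad_1 below 0.013 m)) and height (world z) of block_20_c between 0.018 and 0.026 m and angle between each of block_20_c, block_28_c, block_40_c, block_54_c's own z axis and vertical below 0.1 rad and linear speed of each of block_20, block_28, block_40, block_54 below 0.02 m/s and height (world z) of block_28_c between 0.022 and 0.03 m and height (world z) of block_40_c between 0.028 and 0.036 m and height (world z) of block_54_c between 0.035 and 0.043 m); the robot touches nothing.
It fails at once if the grease tin is moved more than 20 mm (distance of grease_tin_c from where it was at the start of the episode above 0.02 m).
It also fails if it takes over 96 s, if anything falls off the work surface, if the arm or the gripper's body presses on something with over 40 N, if the wrist force passes 120 N, or if a joint passes its speed limit or range.

## Working session

There is one attempt and no reset: what is moved stays moved. The work goes in short steps, Python scripts to look and compute and a tool call to move; the robot and the scene stay as the last step left them, time stands still between calls to the robot, and variables do not carry over. Pictures are saved under pics/ and viewed, at most 14 in all, crops included, and the job is handed in when it is done.

Besides the shell and the picture viewer there is one more tool, called after "Request:" as name(argument=value, ...), one argument or row to a line, values as JSON. servo_tool: Moves the arm, as the interface text tells. Its arguments: {"type":"object","properties":{"targets":{"type":"array"},"gripper":{"type":"number"}},"required":["targets"]}

```bash
mkdir -p pics; ls; python3 - <<'E'
from rig import bot,viewer
import cv2
s=bot.read_state(); print(s['position'],s['tcp_rot'],s['time_s'],bot.grip_point_offset)
for n in ['side','top']:
    c=viewer.capture(n); cv2.imwrite(f'pics/{n}0.png',c['color'][:,:,::-1]); print(n,c['camera_matrix'],c['k1'],c['R'],c['t'])
E
```

```text
pics
[ 0.20466486 -0.58971581  0.18778076] [[ 9.44786469e-01  3.27686426e-01 -3.65053346e-04]
 [ 3.27686458e-01 -9.44784249e-01  2.07553193e-03]
 [ 3.35226988e-04 -2.08055752e-03 -9.99997779e-01]] 0.0 0.0187
side [[447.75151724   0.         284.66524619]
 [  0.         447.75151724 215.6534359 ]
 [  0.           0.           1.        ]] -0.05627234856231483 [[-0.97854923 -0.20567688 -0.01176559]
 [-0.12071289  0.61872244 -0.7762802 ]
 [ 0.16694253 -0.75820813 -0.63027821]] [0.50075896 0.1999083  0.72122688]
top [[508.11751693   0.         279.10206269]
 [  0.         508.11751693 201.67031336]
 [  0.           0.           1.        ]] -0.0028813090658650767 [[ 0.00592517 -0.99993465  0.00977662]
 [-0.98948318 -0.00727571 -0.14446485]
 [ 0.14452655 -0.00881782 -0.98946163]] [-0.13256043  0.56440509  0.9603424 ]
```

View pics/side0.png

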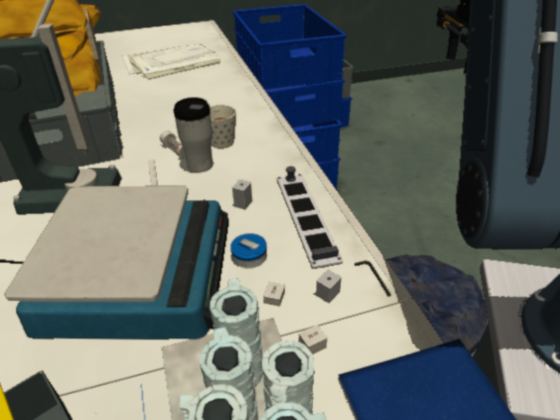

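View pics/top0.png

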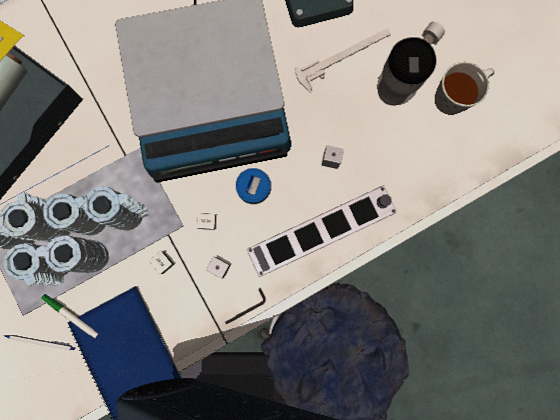

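Top view: the blocks are near (333,156), (205,221), (161,262) and (218,267). The pads run from (282,250) to (363,208), with the round pin at (383,201) and the tin at (253,186). Next I'll zoom in.

```bash
python3 - <<'E'
import cv2
t=cv2.imread('pics/top0.png')[140:290,140:400]; cv2.imwrite('pics/topc.png',cv2.resize(t,None,fx=3,fy=3,interpolation=cv2.INTER_CUBIC))
s=cv2.imread('pics/side0.png')[160:360,220:350]; cv2.imwrite('pics/sidec.png',cv2.resize(s,None,fx=3,fy=3,interpolation=cv2.INTER_CUBIC))
E
```

```text
(no output)
```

View pics/topc.png

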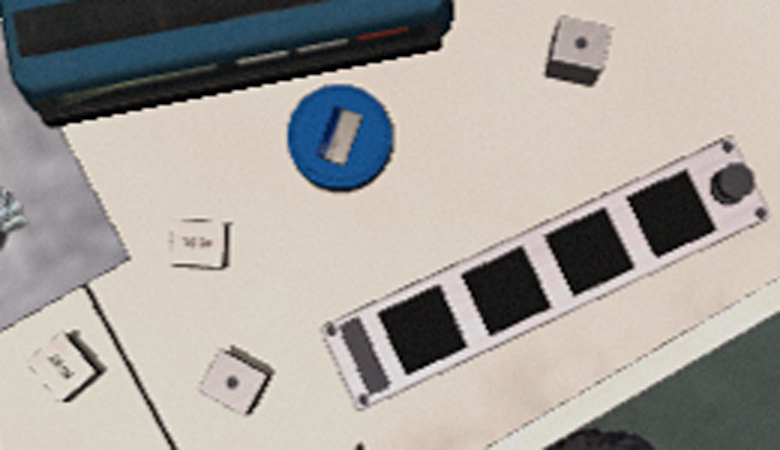

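View pics/sidec.png

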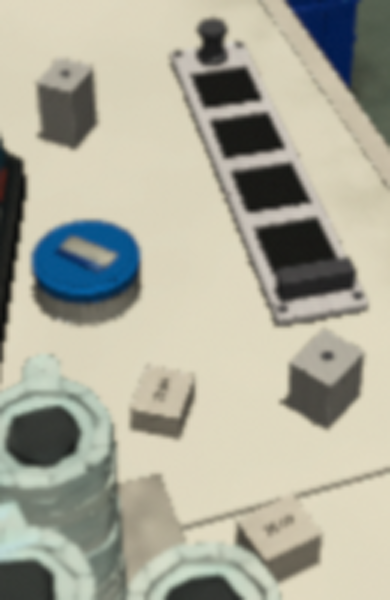

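Dotted blocks P (top crop 581,43) and Q (232,382) are the tall ones; engraved blocks A (197,243) and B (60,367) are the flat ones. I'll triangulate the marks and pads.

```bash
cat > h.py <<'E'
import numpy as np, cv2, json
from rig import bot,viewer
def ray(c,px):
    u=cv2.undistortPoints(np.array([[px]],float),c['camera_matrix'],np.array([c['k1'],0,0,0.]))[0,0]
    # exact: refine inverse of u*(1+k1 r^2)
    return -c['R'].T@c['t'], c['R'].T@np.array([u[0],u[1],1.])
def plane(c,px,z):
    o,d=ray(c,px); return o+d*(z-o[2])/d[2]
def tri(c1,p1,c2,p2):
    o,d=ray(c1,p1);q,e=ray(c2,p2)
    s=np.linalg.lstsq(np.c_[d,-e],q-o,rcond=None)[0]; a=o+d*s[0];b=q+e*s[1]
    return (a+b)/2,np.linalg.norm(a-b)
E
python3 - <<'E'
from h import *
t=viewer.capture('top');s=viewer.capture('side')
np.set_printoptions(precision=4,suppress=True)
T=lambda x,y:(140+(x-1)/3,140+(y-1)/3); S=lambda x,y:(220+(x-1)/3,160+(y-1)/3)
for n,a,b in [('P',(581,43),(66,73)),('Q',(232,382),(327,355)),('A',(198,243),(161,389)),('B',(61,367),(280,523)),('pin',(733,183),(211,27)),('tin',(340,137),(87,258)),('pad1',(672,214),(225,88)),('pad4',(423,330),(295,247))]:
    print(n,*tri(t,T(*a),s,S(*b)))
# pads by contour
im=cv2.cvtColor(t['color'],cv2.COLOR_RGB2GRAY); m=np.zeros_like(im); m[190:270,255:385]=(im[190:270,255:385]<50)*255
m=cv2.morphologyEx(m,cv2.MORPH_OPEN,np.ones((3,3)))
for c in cv2.findContours(m,0,2)[0]:
    if cv2.contourArea(c)>250:
        M=cv2.moments(c);p=(M['m10']/M['m00'],M['m01']/M['m00']);print('pad',p,cv2.contourArea(c),plane(t,p,.012))
def corners(n,z,pts):
    w=np.array([plane(t,T(*p),z)[:2] for p in pts]);print(n,w.mean(0),[(np.linalg.norm(w[(i+1)%4]-w[i]).round(4),np.degrees(np.arctan2(*(w[(i+1)%4]-w[i])[::-1])).round(1)) for i in range(4)])
corners('P',.054,[(562,15),(611,25),(602,74),(551,61)])
corners('Q',.04,[(228,347),(270,378),(246,412),(201,383)])
corners('A',.02,[(174,219),(228,221),(223,268),(172,264)])
corners('B',.028,[(70,333),(98,370),(66,401),(31,367)])
E
```

```text
P [ 0.6574 -0.2352  0.0569] 0.0026497889946693544
Q [ 0.4361 -0.0097  0.043 ] 0.0013331417468191464
A [0.5283 0.0173 0.0232] 0.0005087159636112723
B [0.4452 0.103  0.0321] 0.00144907578426318
pin [ 0.5689 -0.336   0.0425] 0.00043958045525825293
tin [ 0.599  -0.0765  0.0292] 0.0015616550029193483
pad1 [ 0.5515 -0.3009  0.0113] 0.0005852120856278299
pad4 [ 0.472  -0.1328  0.0105] 0.0010476456114889955
pad (280.29468044393417, 249.63528511289704) 435.5 [ 0.4725 -0.132   0.012 ]
pad (308.13053613053614, 236.56060606060606) 429.0 [ 0.4991 -0.1879  0.012 ]
pad (335.9177489177489, 223.58520267611175) 423.5 [ 0.5257 -0.2441  0.012 ]
pad (363.23001949317734, 210.97270955165692) 427.5 [ 0.5518 -0.2999  0.012 ]
P [ 0.659  -0.2357] [(np.float64(0.033), np.float64(-101.4)), (np.float64(0.0337), np.float64(169.2)), (np.float64(0.0345), np.float64(75.8)), (np.float64(0.032), np.float64(-13.5))]
Q [ 0.4381 -0.012 ] [(np.float64(0.0339), np.float64(-125.6)), (np.float64(0.0265), np.float64(145.5)), (np.float64(0.0347), np.float64(58.1)), (np.float64(0.0287), np.float64(-36.0))]
A [0.529  0.0169] [(np.float64(0.0361), np.float64(-91.7)), (np.float64(0.0316), np.float64(175.3)), (np.float64(0.0341), np.float64(85.9)), (np.float64(0.0302), np.float64(-0.9))]
B [0.4456 0.1005] [(np.float64(0.0307), np.float64(-141.3)), (np.float64(0.0285), np.float64(135.1)), (np.float64(0.0322), np.float64(47.3)), (np.float64(0.0332), np.float64(-47.8))]
```

Matching heights gives A=20, B=28, Q=40 and P=54 mm, and the pin end is the pad at (0.552,-0.300). Before planning I'll check the nearby obstacles.

```bash
python3 - <<'E'
from h import *
t=viewer.capture('top');s=viewer.capture('side')
np.set_printoptions(precision=3,suppress=True)
for n,a,b in [('cup1',(101,205),(235,303)),('cup2',(65,253),(288,362)),('scR',(288,137),(228,212)),('scL',(143,155),(211,295))]: print(n,*tri(t,a,s,b))
for p in [(82,205),(120,205)]: print(plane(t,p,.09))
s=bot.read_state();print(s['joint_positions'],s['time_s'])
E
```

```text
cup1 [0.538 0.176 0.171] 0.001030727246185425
cup2 [0.456 0.238 0.157] 0.0011150496099780404
scR [ 0.678 -0.148  0.048] 0.0334441133710915
scL [0.619 0.12  0.111] 0.043170035583174685
[0.549 0.24  0.09 ]
[0.55  0.169 0.09 ]
[-81.102  30.244  82.109  -0.001  67.688 -10.226] 0.3
```

```bash
cat >> h.py <<'E'
def plan(*tg):
    """offsets (tool axes) and turn from the present pose to each (x,y,z,phi), phi = world heading of the tool's y"""
    s=bot.read_state(); R=s['tcp_rot']; f=np.arctan2(R[1,1],R[0,1])
    xd=np.array([-np.sin(f),np.cos(f)]); yd=np.array([np.cos(f),np.sin(f)])
    print('t',round(s['time_s'],2),'pos',s['position'].round(4) if hasattr(s['position'],'round') else s['position'],'phi',np.degrees(f).round(1),'open',round(s['opening'],3),'grip',s['grasp_force'])
    for x,y,z,p in tg:
        d=np.array([x,y])-s['position'][:2]
        print('offset',[round(d@xd,4),round(d@yd,4),round(s['position'][2]-z,4)],'drz',round(-(p-np.degrees(f)),1))
E
python3 -c "
from h import *
plan((.658,-.2355,.16,-12))"
```

```text
t 0.3 pos [ 0.2047 -0.5902  0.1884] phi -70.9 open 0.998 grip 0.0
offset [np.float64(0.5445), np.float64(-0.1867), np.float64(0.0284)] drz -58.9
```

Request:
servo_tool(
  targets=[
    {"offset":[0.02,-0.007,0.0],"dr":[0,0,-2]},
    {"offset":[0.05,-0.017,0.0],"dr":[0,0,-6]},
    {"offset":[0.085,-0.029,0.0],"dr":[0,0,-10]},
    {"offset":[0.12,-0.041,0.0],"dr":[0,0,-14]},
    {"offset":[0.155,-0.053,0.0],"dr":[0,0,-18]},
    {"offset":[0.19,-0.065,0.0],"dr":[0,0,-22]},
    {"offset":[0.225,-0.077,0.005],"dr":[0,0,-26]},
    {"offset":[0.26,-0.089,0.01],"dr":[0,0,-30]},
    {"offset":[0.295,-0.101,0.012],"dr":[0,0,-34]},
    {"offset":[0.33,-0.113,0.014],"dr":[0,0,-38]},
    {"offset":[0.365,-0.125,0.016],"dr":[0,0,-42]},
    {"offset":[0.4,-0.137,0.018],"dr":[0,0,-46]},
    {"offset":[0.435,-0.149,0.02],"dr":[0,0,-50]},
    {"offset":[0.47,-0.161,0.022],"dr":[0,0,-53]},
    {"offset":[0.505,-0.173,0.024],"dr":[0,0,-56]},
    {"offset":[0.53,-0.182,0.026],"dr":[0,0,-58]},
    {"offset":[0.5445,-0.1867,0.0284],"dr":[0,0,-58.9]},
    {"offset":[0.5445,-0.1867,0.0284],"dr":[0,0,-58.9]},
    {"offset":[0.5445,-0.1867,0.0284],"dr":[0,0,-58.9]},
  ],
  gripper=-1,
)

```text
time_s: 1.88
position: [0.6576, -0.2356, 0.1597]
tcp_rot: [[0.207, 0.978, -0.002], [0.978, -0.207, -0.0], [-0.001, -0.002, -1.0]]
force: [-0.1, 0.2, -0.1]
opening: 1.0
grasp_force: 0.0
```

```bash
python3 -c "
from h import *
c=viewer.capture('wrist');cv2.imwrite('pics/w1.png',c['color'][:,:,::-1])
plan((.658,-.2355,.16,-12),(.658,-.2355,.012,-12))"
```

```text
t 1.93 pos [ 0.6569 -0.2364  0.16  ] phi -12.0 open 0.997 grip 0.0
offset [np.float64(0.0011), np.float64(0.0008), np.float64(-0.0)] drz -0.0
offset [np.float64(0.0011), np.float64(0.0008), np.float64(0.148)] drz -0.0
```

View pics/w1.png

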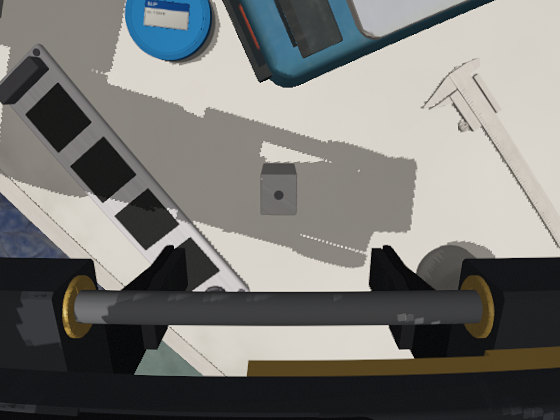

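The wrist view shows the 54 block at (278,193), centred between the fingers and square to them. Descending and gripping.

Request:
servo_tool(
  targets=[
    {"offset":[0.001,0.001,0.02],"dr":[0,0,0]},
    {"offset":[0.001,0.001,0.05],"dr":[0,0,0]},
    {"offset":[0.001,0.001,0.08],"dr":[0,0,0]},
    {"offset":[0.001,0.001,0.11],"dr":[0,0,0]},
    {"offset":[0.001,0.001,0.133],"dr":[0,0,0]},
    {"offset":[0.001,0.001,0.144],"dr":[0,0,0]},
    {"offset":[0.001,0.001,0.148],"dr":[0,0,0]},
    {"offset":[0.001,0.001,0.148],"dr":[0,0,0]},
  ],
)

```text
time_s: 2.6
position: [0.6583, -0.236, 0.012]
tcp_rot: [[0.209, 0.978, -0.001], [0.978, -0.209, 0.0], [0.0, -0.001, -1.0]]
force: [0.3, -0.2, 0.3]
opening: 1.0
grasp_force: 0.0
```

Request:
servo_tool(
  targets=[
    {"offset":[0,0,0],"dr":[0,0,0]},
    {"offset":[0,0,0],"dr":[0,0,0]},
    {"offset":[0,0,0],"dr":[0,0,0]},
    {"offset":[0,0,0],"dr":[0,0,0]},
    {"offset":[0,0,0],"dr":[0,0,0]},
    {"offset":[0,0,0],"dr":[0,0,0]},
    {"offset":[0,0,0],"dr":[0,0,0]},
    {"offset":[0,0,0],"dr":[0,0,0]},
    {"offset":[0,0,0],"dr":[0,0,0]},
    {"offset":[0,0,0],"dr":[0,0,0]},
  ],
  gripper=1,
)

```text
time_s: 3.43
position: [0.6589, -0.2347, 0.0122]
tcp_rot: [[0.207, 0.978, -0.001], [0.978, -0.207, 0.0], [0.0, -0.001, -1.0]]
force: [-0.6, 0.3, -0.2]
opening: 0.34
grasp_force: 30.0
```

```bash
python3 -c "
from h import *
plan((.658,-.2355,.012,-12),(.4725,-.132,.12,25.3),(.4725,-.132,.025,25.3))"
```

```text
t 3.43 pos [ 0.6589 -0.2347  0.0122] phi -12.0 open 0.34 grip 29.98847186565399
offset [np.float64(-0.0009), np.float64(-0.0007), np.float64(0.0002)] drz 0.0
offset [np.float64(0.0619), np.float64(-0.2036), np.float64(-0.1078)] drz -37.3
offset [np.float64(0.0619), np.float64(-0.2036), np.float64(-0.0128)] drz -37.3
```

Request:
servo_tool(
  targets=[
    {"offset":[0,0,-0.015],"dr":[0,0,0]},
    {"offset":[0,0,-0.04],"dr":[0,0,0]},
    {"offset":[0,0,-0.07],"dr":[0,0,0]},
    {"offset":[0.003,-0.01,-0.095],"dr":[0,0,-2]},
    {"offset":[0.01,-0.033,-0.106],"dr":[0,0,-6]},
    {"offset":[0.018,-0.06,-0.108],"dr":[0,0,-11]},
    {"offset":[0.027,-0.09,-0.108],"dr":[0,0,-16]},
    {"offset":[0.036,-0.12,-0.108],"dr":[0,0,-21]},
    {"offset":[0.046,-0.15,-0.108],"dr":[0,0,-26]},
    {"offset":[0.054,-0.178,-0.108],"dr":[0,0,-31]},
    {"offset":[0.06,-0.197,-0.108],"dr":[0,0,-35]},
    {"offset":[0.062,-0.2035,-0.108],"dr":[0,0,-37.3]},
    {"offset":[0.062,-0.2035,-0.1],"dr":[0,0,-37.3]},
    {"offset":[0.062,-0.2035,-0.08],"dr":[0,0,-37.3]},
    {"offset":[0.062,-0.2035,-0.055],"dr":[0,0,-37.3]},
    {"offset":[0.062,-0.2035,-0.035],"dr":[0,0,-37.3]},
    {"offset":[0.062,-0.2035,-0.023],"dr":[0,0,-37.3]},
    {"offset":[0.062,-0.2035,-0.018],"dr":[0,0,-37.3]},
    {"offset":[0.062,-0.2035,-0.018],"dr":[0,0,-37.3]},
  ],
)

```text
time_s: 5.02
position: [0.4729, -0.1321, 0.0285]
tcp_rot: [[-0.427, 0.904, -0.002], [0.904, 0.427, 0.001], [0.002, -0.001, -1.0]]
force: [-0.2, -0.5, -4.6]
opening: 0.337
grasp_force: 30.0
```

```bash
python3 -c "
from h import *
c=viewer.capture('wrist');cv2.imwrite('pics/w2.png',c['color'][:,:,::-1])
plan((.4725,-.132,.0245,25.3))"
```

```text
t 5.07 pos [ 0.4734 -0.1323  0.0295] phi 25.3 open 0.342 grip 29.976665675640106
offset [np.float64(0.0007), np.float64(-0.0007), np.float64(0.005)] drz -0.0
```

View pics/w2.png

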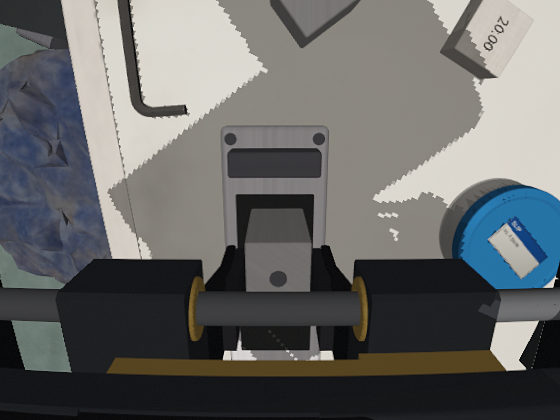

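The 54 block hangs centred over the end pad (pad edges at columns 236 and 314, block 245 to 311). The block at upper right reads 20.00. Lowering, then releasing.

Request:
servo_tool(
  targets=[
    {"offset":[0.0005,-0.0005,0.002],"dr":[0,0,0]},
    {"offset":[0.0005,-0.0005,0.004],"dr":[0,0,0]},
    {"offset":[0.0005,-0.0005,0.005],"dr":[0,0,0]},
    {"offset":[0.0005,-0.0005,0.005],"dr":[0,0,0]},
  ],
)

```text
time_s: 5.4
position: [0.4727, -0.1319, 0.0257]
tcp_rot: [[-0.428, 0.904, 0.001], [0.904, 0.428, -0.0], [-0.001, 0.001, -1.0]]
force: [-0.3, 0.3, -4.6]
opening: 0.342
grasp_force: 30.0
```

Request:
servo_tool(
  targets=[
    {"offset":[0,0,0],"dr":[0,0,0]},
    {"offset":[0,0,0],"dr":[0,0,0]},
    {"offset":[0,0,0],"dr":[0,0,0]},
    {"offset":[0,0,0],"dr":[0,0,0]},
    {"offset":[0,0,0],"dr":[0,0,0]},
    {"offset":[0,0,0],"dr":[0,0,0]},
    {"offset":[0,0,-0.015],"dr":[0,0,0]},
    {"offset":[0,0,-0.045],"dr":[0,0,0]},
    {"offset":[0,0,-0.075],"dr":[0,0,0]},
    {"offset":[0,0,-0.1],"dr":[0,0,0]},
    {"offset":[0,0,-0.12],"dr":[0,0,0]},
    {"offset":[0,0,-0.12],"dr":[0,0,0]},
  ],
  gripper=-1,
)

```text
time_s: 6.4
position: [0.4751, -0.1331, 0.1492]
tcp_rot: [[-0.428, 0.904, 0.008], [0.904, 0.428, -0.004], [-0.007, 0.005, -1.0]]
force: [-0.6, -0.4, -0.4]
opening: 0.992
grasp_force: 0.0
```

```bash
python3 -c "
from h import *
plan((.437,-.011,.145,55),(.437,-.011,.006,55))"
```

```text
t 6.4 pos [ 0.4751 -0.1331  0.1492] phi 25.3 open 0.992 grip 0.0
offset [np.float64(0.1267), np.float64(0.0178), np.float64(0.0042)] drz -29.7
offset [np.float64(0.1267), np.float64(0.0178), np.float64(0.1432)] drz -29.7
```

Request:
servo_tool(
  targets=[
    {"offset":[0.02,0.003,0],"dr":[0,0,-5]},
    {"offset":[0.05,0.007,0],"dr":[0,0,-12]},
    {"offset":[0.085,0.012,0],"dr":[0,0,-19]},
    {"offset":[0.112,0.016,0.002],"dr":[0,0,-25]},
    {"offset":[0.127,0.018,0.004],"dr":[0,0,-29.7]},
    {"offset":[0.127,0.018,0.004],"dr":[0,0,-29.7]},
    {"offset":[0.127,0.018,0.004],"dr":[0,0,-29.7]},
  ],
)

```text
time_s: 6.98
position: [0.4338, -0.0087, 0.1408]
tcp_rot: [[-0.82, 0.573, -0.001], [0.573, 0.82, 0.0], [0.001, -0.001, -1.0]]
force: [0.5, -0.1, 1.1]
opening: 0.999
grasp_force: 0.0
```

```bash
python3 -c "
from h import *
c=viewer.capture('wrist');cv2.imwrite('pics/w3.png',c['color'][:,:,::-1])
for p in [(0,0)]: pass
plan((.437,-.011,.006,55))"
```

```text
t 7.03 pos [ 0.4347 -0.0096  0.141 ] phi 55.0 open 0.996 grip 0.0
offset [np.float64(-0.0027), np.float64(0.0002), np.float64(0.135)] drz -0.0
```

View pics/w3.png

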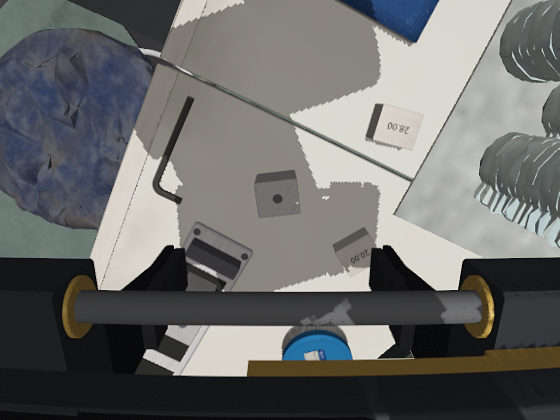

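The 40 block is at (277,196), turned about 3° from the gripper. The fingers clear the 20 block at (352,247) and the stand corner at (195,222). B reads 28.00.

```bash
python3 -c "
from h import *
c=viewer.capture('wrist')
print(plane(c,(277,198),.04)); print(np.mean([plane(c,p,.04) for p in [(256,176),(297,171),(300,212),(260,217)]],0))
print('A',plane(c,(353,249),.02),'B',plane(c,(399,127),.028))
plan((.437,-.011,.006,55))"
```

```text
[ 0.43822742 -0.01114317  0.04      ]
[ 0.43626013 -0.00852722  0.04      ]
A [0.52189474 0.01494001 0.02      ] B [0.44882385 0.1031275  0.028     ]
t 7.08 pos [ 0.4351 -0.01    0.1412] phi 54.9 open 0.999 grip 0.0
offset [np.float64(-0.0021), np.float64(0.0003), np.float64(0.1352)] drz -0.1
```

Request:
servo_tool(
  targets=[
    {"offset":[-0.002,0,0.02],"dr":[0,0,-1]},
    {"offset":[-0.002,0,0.05],"dr":[0,0,-1]},
    {"offset":[-0.002,0,0.08],"dr":[0,0,-1]},
    {"offset":[-0.002,0,0.108],"dr":[0,0,-1]},
    {"offset":[-0.002,0,0.126],"dr":[0,0,-1]},
    {"offset":[-0.002,0,0.133],"dr":[0,0,-1]},
    {"offset":[-0.002,0,0.135],"dr":[0,0,-1]},
    {"offset":[-0.002,0,0.135],"dr":[0,0,-1]},
  ],
)

```text
time_s: 7.75
position: [0.4365, -0.0112, 0.0061]
tcp_rot: [[-0.828, 0.56, -0.0], [0.56, 0.828, -0.0], [0.0, -0.0, -1.0]]
force: [-0.0, 0.2, 0.4]
opening: 1.003
grasp_force: 0.0
```

Request:
servo_tool(
  targets=[
    {"offset":[0,0,0],"dr":[0,0,0]},
    {"offset":[0,0,0],"dr":[0,0,0]},
    {"offset":[0,0,0],"dr":[0,0,0]},
    {"offset":[0,0,0],"dr":[0,0,0]},
    {"offset":[0,0,0],"dr":[0,0,0]},
    {"offset":[0,0,0],"dr":[0,0,0]},
    {"offset":[0,0,0],"dr":[0,0,0]},
    {"offset":[0,0,0],"dr":[0,0,0]},
    {"offset":[0,0,0],"dr":[0,0,0]},
    {"offset":[0,0,0],"dr":[0,0,0]},
  ],
  gripper=1,
)

```text
time_s: 8.58
position: [0.436, -0.0105, 0.0066]
tcp_rot: [[-0.829, 0.559, 0.0], [0.559, 0.829, -0.0], [-0.0, -0.0, -1.0]]
force: [-0.2, -0.2, 4.2]
opening: 0.326
grasp_force: 2.0
```

```bash
python3 -c "
from h import *
plan((.437,-.011,.006,55),(.499,-.188,.12,25.3),(.499,-.188,.0185,25.3))"
```

```text
t 8.58 pos [ 0.436  -0.0105  0.0066] phi 56.0 open 0.326 grip 1.9968141987919807
offset [np.float64(-0.0011), np.float64(0.0002), np.float64(0.0006)] drz 1.0
offset [np.float64(-0.1514), np.float64(-0.112), np.float64(-0.1134)] drz 30.7
offset [np.float64(-0.1514), np.float64(-0.112), np.float64(-0.0119)] drz 30.7
```

The grip reads only 2 N and the opening is under 30 mm, so I'll hold a few rows and look.

Request:
servo_tool(
  targets=[
    {"offset":[0,0,0],"dr":[0,0,0]},
    {"offset":[0,0,0],"dr":[0,0,0]},
    {"offset":[0,0,0],"dr":[0,0,0]},
  ],
)

```text
time_s: 8.83
position: [0.4363, -0.0105, 0.0066]
tcp_rot: [[-0.829, 0.559, 0.001], [0.559, 0.829, -0.0], [-0.001, 0.0, -1.0]]
force: [-0.8, -0.4, 5.7]
opening: 0.093
grasp_force: 2.7
```

```bash
python3 -c "
from h import *
c=viewer.capture('wrist');cv2.imwrite('pics/w4.png',c['color'][:,:,::-1])"
```

```text
(no output)
```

View pics/w4.png

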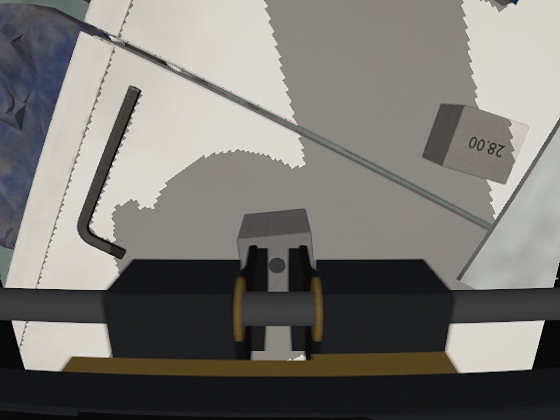

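```bash
python3 -c "
from h import *
c=viewer.capture('wrist')
for z in (.04,.034,.05): print(z,[plane(c,p,z)[:2].round(4).tolist() for p in [(277,266),(238,241),(312,236),(245,214),(306,208)]])
s=bot.read_state();print(s['position'],s['opening'],s['grasp_force'],s['force'],s['moment'])
t=viewer.capture('side')['color'][230:330,270:400];t2=viewer.capture('top')['color'][215:305,160:290]
cv2.imwrite('pics/s4.png',np.vstack([cv2.resize(t,(520,300)),cv2.resize(t2,(520,300))])[:,:,::-1])"
```

```text
0.04 [[0.4378, -0.0105], [0.4171, -0.0184], [0.4342, 0.0114], [0.4082, -0.0081], [0.4213, 0.0164]]
0.034 [[0.4401, -0.0121], [0.4187, -0.0203], [0.4364, 0.0106], [0.4094, -0.0096], [0.423, 0.0158]]
0.05 [[0.4338, -0.0078], [0.4144, -0.0153], [0.4305, 0.0127], [0.4061, -0.0056], [0.4184, 0.0174]]
[ 0.43631419 -0.01055222  0.00658246] 0.036293959757956906 2.7142012323020026 [-0.49882273  0.28116322  5.62854645] [ 0.0120916  -0.12946173  0.03540676]
```

View pics/s4.png

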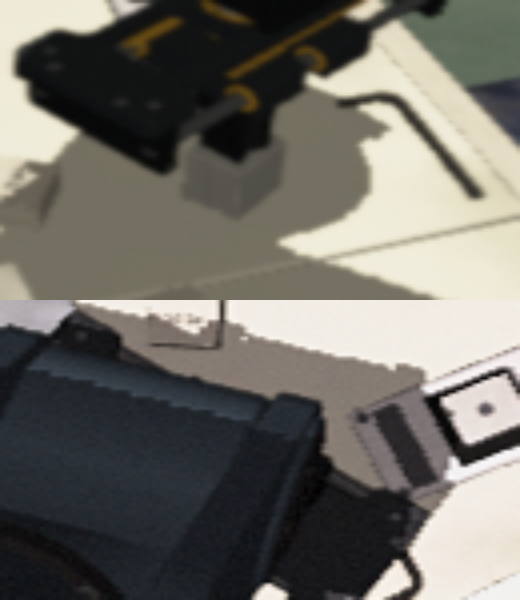

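The side view shows the closed fingers sunk into the block's top. The contact gave way instead of holding, though the block is still upright and in place. I'll open partway in steps and check.

Request:
servo_tool(
  targets=[
    {"offset":[0,0,0],"dr":[0,0,0]},
    {"offset":[0,0,0],"dr":[0,0,0]},
    {"offset":[0,0,0],"dr":[0,0,0]},
    {"offset":[0,0,0],"dr":[0,0,0]},
    {"offset":[0,0,0],"dr":[0,0,0]},
    {"offset":[0,0,0],"dr":[0,0,0]},
  ],
  gripper=-1,
)

```text
time_s: 9.53
position: [0.4366, -0.0105, 0.0066]
tcp_rot: [[-0.829, 0.559, 0.001], [0.559, 0.829, -0.0], [-0.001, 0.001, -1.0]]
force: [0.8, 0.8, 2.7]
opening: 0.382
grasp_force: 1.6
```

Request:
servo_tool(
  targets=[
    {"offset":[0,0,-0.02],"dr":[0,0,0]},
    {"offset":[0,0,-0.05],"dr":[0,0,0]},
    {"offset":[0,0,-0.08],"dr":[0,0,0]},
    {"offset":[0,0,-0.11],"dr":[0,0,0]},
    {"offset":[0,0,-0.135],"dr":[0,0,0]},
    {"offset":[0,0,-0.135],"dr":[0,0,0]},
    {"offset":[0,0,-0.135],"dr":[0,0,0]},
  ],
)

```text
time_s: 10.12
position: [0.4366, -0.0106, 0.1423]
tcp_rot: [[-0.829, 0.559, 0.003], [0.559, 0.829, -0.001], [-0.003, 0.001, -1.0]]
force: [-0.4, 0.3, -0.6]
opening: 0.919
grasp_force: 0.0
```

```bash
python3 -c "
from h import *
c=viewer.capture('wrist');cv2.imwrite('pics/w5.png',c['color'][:,:,::-1])
plan((.437,-.011,.006,55))"
```

```text
t 10.17 pos [ 0.4356 -0.0103  0.1412] phi 56.0 open 0.952 grip 0.0
offset [np.float64(-0.0015), np.float64(0.0002), np.float64(0.1352)] drz 1.0
```

View pics/w5.png

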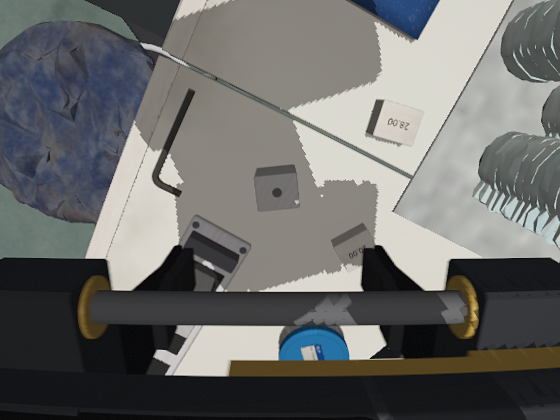

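The block is unharmed at (277,192), about 4° off the gripper. I'll retry square to it, slightly higher, closing to a limited width and checking the force.

Request:
servo_tool(
  targets=[
    {"offset":[-0.0015,0,0.02],"dr":[0,0,-4]},
    {"offset":[-0.0015,0,0.05],"dr":[0,0,-4]},
    {"offset":[-0.0015,0,0.08],"dr":[0,0,-4]},
    {"offset":[-0.0015,0,0.108],"dr":[0,0,-4]},
    {"offset":[-0.0015,0,0.122],"dr":[0,0,-4]},
    {"offset":[-0.0015,0,0.128],"dr":[0,0,-4]},
    {"offset":[-0.0015,0,0.129],"dr":[0,0,-4]},
    {"offset":[-0.0015,0,0.129],"dr":[0,0,-4]},
  ],
  gripper=-1,
)

```text
time_s: 10.83
position: [0.4364, -0.0111, 0.0116]
tcp_rot: [[-0.866, 0.5, -0.002], [0.5, 0.866, 0.001], [0.002, -0.001, -1.0]]
force: [-0.1, -0.2, -0.6]
opening: 1.002
grasp_force: 0.0
```

Request:
servo_tool(
  targets=[
    {"offset":[0,0,0],"dr":[0,0,0]},
    {"offset":[0,0,0],"dr":[0,0,0]},
    {"offset":[0,0,0],"dr":[0,0,0]},
    {"offset":[0,0,0],"dr":[0,0,0]},
    {"offset":[0,0,0],"dr":[0,0,0]},
    {"offset":[0,0,0],"dr":[0,0,0]},
    {"offset":[0,0,0],"dr":[0,0,0]},
    {"offset":[0,0,0],"dr":[0,0,0]},
  ],
  gripper=0.4,
)

```text
time_s: 11.5
position: [0.4372, -0.0113, 0.0125]
tcp_rot: [[-0.866, 0.5, 0.0], [0.5, 0.866, -0.0], [-0.0, 0.0, -1.0]]
force: [0.1, 0.9, -0.0]
opening: 0.478
grasp_force: 0.0
```

Request:
servo_tool(
  targets=[
    {"offset":[0,0,0],"dr":[0,0,0]},
    {"offset":[0,0,0],"dr":[0,0,0]},
    {"offset":[0,0,0],"dr":[0,0,0]},
  ],
)

```text
time_s: 11.75
position: [0.4372, -0.0113, 0.0123]
tcp_rot: [[-0.866, 0.5, -0.0], [0.5, 0.866, 0.0], [0.0, 0.0, -1.0]]
force: [-0.2, 0.3, 0.1]
opening: 0.323
grasp_force: 0.0
```

Request:
servo_tool(
  targets=[
    {"offset":[0,0,0],"dr":[0,0,0]},
    {"offset":[0,0,0],"dr":[0,0,0]},
  ],
)

```text
time_s: 11.92
position: [0.4372, -0.0113, 0.0123]
tcp_rot: [[-0.866, 0.5, -0.0], [0.5, 0.866, 0.0], [0.0, -0.0, -1.0]]
force: [0.3, -0.2, 0.1]
opening: 0.302
grasp_force: 0.0
```

```bash
python3 -c "
from h import *
w=viewer.capture('wrist')['color'][150:350,150:410];t=viewer.capture('side')['color'][230:330,270:400]
cv2.imwrite('pics/s6.png',np.hstack([cv2.resize(t,(390,300)),cv2.resize(w,(390,300))])[:,:,::-1]);plan()"
```

```text
t 12.02 pos [ 0.4372 -0.0113  0.0123] phi 60.0 open 0.301 grip 0.0
```

View pics/s6.png

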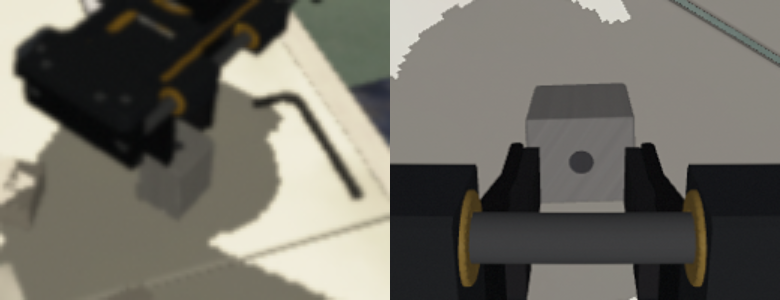

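The fingers flank the block at the right place, but 26 mm apart on its 35 mm side with no force. Contact on this face isn't holding, so I'll open, rise and grip the 30 mm side, as worked for the 54.

Request:
servo_tool(
  targets=[
    {"offset":[0,0,0],"dr":[0,0,0]},
    {"offset":[0,0,0],"dr":[0,0,0]},
    {"offset":[0,0,0],"dr":[0,0,0]},
    {"offset":[0,0,0],"dr":[0,0,0]},
    {"offset":[0,0,0],"dr":[0,0,0]},
    {"offset":[0,0,-0.02],"dr":[0,0,0]},
    {"offset":[0,0,-0.045],"dr":[0,0,0]},
    {"offset":[0,0,-0.065],"dr":[0,0,0]},
    {"offset":[0,0,-0.075],"dr":[0,0,0]},
  ],
  gripper=-1,
)

```text
time_s: 12.77
position: [0.4381, -0.0115, 0.0893]
tcp_rot: [[-0.866, 0.5, 0.003], [0.5, 0.866, -0.001], [-0.003, 0.001, -1.0]]
force: [-0.2, 0.1, -0.6]
opening: 0.901
grasp_force: 0.0
```

Request:
servo_tool(
  targets=[
    {"offset":[0,0,0],"dr":[0,0,7]},
    {"offset":[0,0,0],"dr":[0,0,14]},
    {"offset":[0,0,0],"dr":[0,0,21]},
    {"offset":[0,0,0],"dr":[0,0,28]},
    {"offset":[0,0,0],"dr":[0,0,35]},
    {"offset":[0,0,0],"dr":[0,0,42]},
    {"offset":[0,0,0],"dr":[0,0,49]},
    {"offset":[0,0,0],"dr":[0,0,56]},
    {"offset":[0,0,0],"dr":[0,0,63]},
    {"offset":[0,0,0],"dr":[0,0,70]},
    {"offset":[0,0,0],"dr":[0,0,77]},
    {"offset":[0,0,0],"dr":[0,0,84]},
    {"offset":[0,0,0],"dr":[0,0,90]},
    {"offset":[0,0,0],"dr":[0,0,90]},
    {"offset":[0,0,0],"dr":[0,0,90]},
  ],
)

```text
time_s: 14.02
position: [0.437, -0.0113, 0.0873]
tcp_rot: [[0.497, 0.868, -0.0], [0.868, -0.497, 0.0], [-0.0, -0.0, -1.0]]
force: [0.1, -0.7, 0.0]
opening: 1.0
grasp_force: 0.0
```

```bash
python3 -c "
from h import *
w=viewer.capture('wrist');cv2.imwrite('pics/w7.png',w['color'][:,:,::-1])
plan((.4375,-.011,.012,-30))"
```

```text
t 14.07 pos [ 0.437  -0.0112  0.0873] phi -29.8 open 1.002 grip 0.0
offset [np.float64(0.0004), np.float64(0.0003), np.float64(0.0753)] drz 0.2
```

View pics/w7.png

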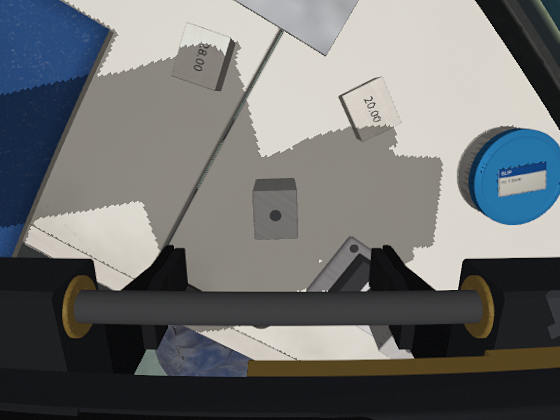

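The block sits square at (275,210), 30 mm side across, and the stand corner at (350,240) is clear. Descending and gripping.

Request:
servo_tool(
  targets=[
    {"offset":[0,0,0.02],"dr":[0,0,0]},
    {"offset":[0,0,0.045],"dr":[0,0,0]},
    {"offset":[0,0,0.065],"dr":[0,0,0]},
    {"offset":[0,0,0.074],"dr":[0,0,0]},
    {"offset":[0,0,0.077],"dr":[0,0,0]},
    {"offset":[0,0,0.077],"dr":[0,0,0]},
  ],
)

```text
time_s: 14.57
position: [0.4368, -0.0112, 0.0099]
tcp_rot: [[0.499, 0.867, -0.001], [0.867, -0.499, 0.0], [-0.0, -0.001, -1.0]]
force: [0.3, 0.4, -0.1]
opening: 0.996
grasp_force: 0.0
```

Request:
servo_tool(
  targets=[
    {"offset":[0,0,0],"dr":[0,0,0]},
    {"offset":[0,0,0],"dr":[0,0,0]},
    {"offset":[0,0,0],"dr":[0,0,0]},
    {"offset":[0,0,0],"dr":[0,0,0]},
    {"offset":[0,0,0],"dr":[0,0,0]},
    {"offset":[0,0,0],"dr":[0,0,0]},
    {"offset":[0,0,0],"dr":[0,0,0]},
    {"offset":[0,0,0],"dr":[0,0,0]},
    {"offset":[0,0,0],"dr":[0,0,0]},
    {"offset":[0,0,0],"dr":[0,0,0]},
  ],
  gripper=1,
)

```text
time_s: 15.4
position: [0.4372, -0.0113, 0.0103]
tcp_rot: [[0.5, 0.866, -0.0], [0.866, -0.5, 0.0], [0.0, -0.0, -1.0]]
force: [0.0, -0.8, 0.4]
opening: 0.328
grasp_force: 0.0
```

Request:
servo_tool(
  targets=[
    {"offset":[0,0,0],"dr":[0,0,0]},
  ],
)

```text
time_s: 15.48
position: [0.4371, -0.0113, 0.0103]
tcp_rot: [[0.5, 0.866, -0.0], [0.866, -0.5, 0.0], [-0.0, -0.0, -1.0]]
force: [0.1, -0.2, 0.2]
opening: 0.25
grasp_force: 0.0
```

The fingers closed through the block without force. The only earlier reaction was at tip height 6.6 mm, with a small upward force, so this block seems solid only near its foot. I'll open, go lower and close there.

Request:
servo_tool(
  targets=[
    {"offset":[0,0,0],"dr":[0,0,0]},
    {"offset":[0,0,0],"dr":[0,0,0]},
    {"offset":[0,0,0],"dr":[0,0,0]},
    {"offset":[0,0,0],"dr":[0,0,0]},
    {"offset":[0,0,0],"dr":[0,0,0]},
    {"offset":[0,0,0],"dr":[0,0,0]},
    {"offset":[0,0,0.004],"dr":[0,0,0]},
    {"offset":[0,0,0.0075],"dr":[0,0,0]},
    {"offset":[0,0,0.0085],"dr":[0,0,0]},
    {"offset":[0,0,0.0085],"dr":[0,0,0]},
  ],
  gripper=-0.5,
)

```text
time_s: 16.32
position: [0.4368, -0.0112, 0.0014]
tcp_rot: [[0.5, 0.866, -0.001], [0.866, -0.5, 0.0], [-0.0, -0.001, -1.0]]
force: [-0.6, 0.5, -0.3]
opening: 0.745
grasp_force: 0.0
```

Request:
servo_tool(
  targets=[
    {"offset":[0,0,0],"dr":[0,0,0]},
    {"offset":[0,0,0],"dr":[0,0,0]},
    {"offset":[0,0,0],"dr":[0,0,0]},
    {"offset":[0,0,0],"dr":[0,0,0]},
    {"offset":[0,0,0],"dr":[0,0,0]},
    {"offset":[0,0,0],"dr":[0,0,0]},
    {"offset":[0,0,0],"dr":[0,0,0]},
    {"offset":[0,0,0],"dr":[0,0,0]},
  ],
  gripper=1,
)

```text
time_s: 16.98
position: [0.4365, -0.011, 0.0019]
tcp_rot: [[0.5, 0.866, -0.001], [0.866, -0.5, 0.0], [-0.0, -0.001, -1.0]]
force: [-0.5, 0.8, 1.2]
opening: 0.337
grasp_force: 29.8
```

Request:
servo_tool(
  targets=[
    {"offset":[0,0,0],"dr":[0,0,0]},
  ],
)

```text
time_s: 17.07
position: [0.4365, -0.011, 0.0019]
tcp_rot: [[0.5, 0.866, -0.001], [0.866, -0.5, 0.0], [-0.0, -0.001, -1.0]]
force: [-1.8, 1.2, 2.4]
opening: 0.337
grasp_force: 29.9
```

It holds now: 30 mm at 30 N. A gentle small lift as a check.

Request:
servo_tool(
  targets=[
    {"offset":[0,0,-0.003],"dr":[0,0,0]},
    {"offset":[0,0,-0.008],"dr":[0,0,0]},
    {"offset":[0,0,-0.016],"dr":[0,0,0]},
    {"offset":[0,0,-0.028],"dr":[0,0,0]},
    {"offset":[0,0,-0.042],"dr":[0,0,0]},
    {"offset":[0,0,-0.058],"dr":[0,0,0]},
    {"offset":[0,0,-0.075],"dr":[0,0,0]},
    {"offset":[0,0,-0.09],"dr":[0,0,0]},
    {"offset":[0,0,-0.1],"dr":[0,0,0]},
    {"offset":[0,0,-0.103],"dr":[0,0,0]},
    {"offset":[0,0,-0.103],"dr":[0,0,0]},
  ],
)

```text
time_s: 17.98
position: [0.4379, -0.0115, 0.106]
tcp_rot: [[0.5, 0.866, 0.003], [0.866, -0.5, -0.001], [0.001, 0.003, -1.0]]
force: [-0.1, 0.0, -4.0]
opening: 0.332
grasp_force: 29.8
```

```bash
python3 -c "
from h import *
w=viewer.capture('wrist')['color'][150:350,150:410];t=viewer.capture('side')['color'][200:300,270:400]
cv2.imwrite('pics/s8.png',np.hstack([cv2.resize(t,(390,300)),cv2.resize(w,(390,300))])[:,:,::-1])
plan((.499,-.188,.105,25.3),(.499,-.188,.0145,25.3))"
```

```text
t 18.08 pos [ 0.4368 -0.0112  0.1048] phi -30.0 open 0.336 grip 29.823356866836548
offset [np.float64(-0.1221), np.float64(0.1422), np.float64(-0.0002)] drz -55.3
offset [np.float64(-0.1221), np.float64(0.1422), np.float64(0.0903)] drz -55.3
```

View pics/s8.png

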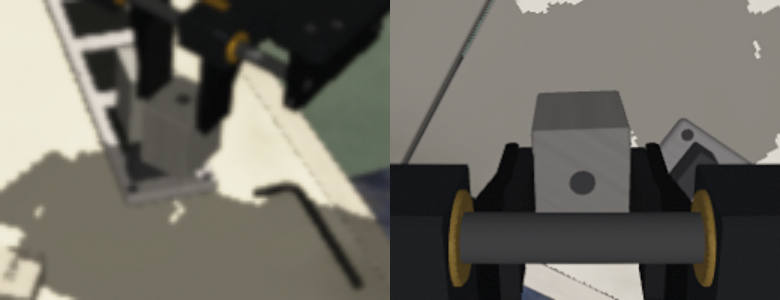

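The 40 block is held level. Carrying it gently to pad_3.

Request:
servo_tool(
  targets=[
    {"offset":[-0.002,0.002,0],"dr":[0,0,-1]},
    {"offset":[-0.006,0.007,0],"dr":[0,0,-3]},
    {"offset":[-0.013,0.015,0],"dr":[0,0,-6]},
    {"offset":[-0.022,0.026,0],"dr":[0,0,-10]},
    {"offset":[-0.032,0.038,0],"dr":[0,0,-15]},
    {"offset":[-0.043,0.05,0],"dr":[0,0,-20]},
    {"offset":[-0.054,0.063,0],"dr":[0,0,-25]},
    {"offset":[-0.065,0.076,0],"dr":[0,0,-30]},
    {"offset":[-0.076,0.089,0],"dr":[0,0,-35]},
    {"offset":[-0.087,0.101,0],"dr":[0,0,-40]},
    {"offset":[-0.097,0.113,0],"dr":[0,0,-44]},
    {"offset":[-0.106,0.124,0],"dr":[0,0,-48]},
    {"offset":[-0.114,0.133,0],"dr":[0,0,-52]},
    {"offset":[-0.119,0.139,0],"dr":[0,0,-54]},
    {"offset":[-0.122,0.142,0],"dr":[0,0,-55.3]},
    {"offset":[-0.122,0.142,0],"dr":[0,0,-55.3]},
    {"offset":[-0.122,0.142,0],"dr":[0,0,-55.3]},
  ],
)

```text
time_s: 19.5
position: [0.4985, -0.1878, 0.1038]
tcp_rot: [[-0.427, 0.904, -0.002], [0.904, 0.427, 0.001], [0.002, -0.001, -1.0]]
force: [-0.6, -0.3, -2.9]
opening: 0.34
grasp_force: 29.8
```

```bash
python3 -c "
from h import *
plan((.499,-.188,.0145,25.3))
w=viewer.capture('wrist');t=viewer.capture('top');print(w['color'][190:350:8,277].mean(1))"
```

```text
t 19.5 pos [ 0.4985 -0.1878  0.1038] phi 25.3 open 0.34 grip 29.823327362537384
offset [np.float64(-0.0004), np.float64(0.0003), np.float64(0.0893)] drz -0.0
[ 26.66666667  23.33333333  26.33333333  76.66666667  77.
  77.33333333 114.33333333 112.33333333 114.         111.
  55.66666667  54.         111.          45.66666667  58.33333333
  64.          62.66666667  44.          44.33333333  45.66666667]
```

Request:
servo_tool(
  targets=[
    {"offset":[0,0,0.006],"dr":[0,0,0]},
    {"offset":[0,0,0.018],"dr":[0,0,0]},
    {"offset":[0,0,0.035],"dr":[0,0,0]},
    {"offset":[0,0,0.052],"dr":[0,0,0]},
    {"offset":[0,0,0.067],"dr":[0,0,0]},
    {"offset":[0,0,0.078],"dr":[0,0,0]},
    {"offset":[0,0,0.085],"dr":[0,0,0]},
    {"offset":[0,0,0.088],"dr":[0,0,0]},
    {"offset":[0,0,0.089],"dr":[0,0,0]},
    {"offset":[0,0,0.089],"dr":[0,0,0]},
  ],
)

```text
time_s: 20.43
position: [0.4996, -0.188, 0.016]
tcp_rot: [[-0.428, 0.904, 0.0], [0.904, 0.428, -0.0], [-0.0, 0.0, -1.0]]
force: [0.4, 0.3, -1.9]
opening: 0.338
grasp_force: 29.8
```

Request:
servo_tool(
  targets=[
    {"offset":[0,0,0],"dr":[0,0,0]},
    {"offset":[0,0,0],"dr":[0,0,0]},
    {"offset":[0,0,0],"dr":[0,0,0]},
    {"offset":[0,0,0],"dr":[0,0,0]},
    {"offset":[0,0,0],"dr":[0,0,0]},
    {"offset":[0,0,0],"dr":[0,0,0]},
    {"offset":[0,0,-0.015],"dr":[0,0,0]},
    {"offset":[0,0,-0.045],"dr":[0,0,0]},
    {"offset":[0,0,-0.075],"dr":[0,0,0]},
    {"offset":[0,0,-0.105],"dr":[0,0,0]},
    {"offset":[0,0,-0.13],"dr":[0,0,0]},
    {"offset":[0,0,-0.13],"dr":[0,0,0]},
  ],
  gripper=-1,
)

```text
time_s: 21.43
position: [0.5026, -0.1899, 0.151]
tcp_rot: [[-0.428, 0.904, 0.009], [0.904, 0.428, -0.006], [-0.009, 0.006, -1.0]]
force: [0.5, -0.6, -0.7]
opening: 0.993
grasp_force: 0.0
```

```bash
python3 -c "
from h import *
plan((.447,.102,.145,-47),(.447,.102,.004,-47))"
```

```text
t 21.43 pos [ 0.5026 -0.1899  0.151 ] phi 25.3 open 0.993 grip 0.0
offset [np.float64(0.2876), np.float64(0.0747), np.float64(0.006)] drz 72.3
offset [np.float64(0.2876), np.float64(0.0747), np.float64(0.147)] drz 72.3
```

Request:
servo_tool(
  targets=[
    {"offset":[0.012,0.003,0],"dr":[0,0,4]},
    {"offset":[0.035,0.009,0],"dr":[0,0,11]},
    {"offset":[0.065,0.017,0],"dr":[0,0,18]},
    {"offset":[0.098,0.025,0],"dr":[0,0,25]},
    {"offset":[0.131,0.034,0],"dr":[0,0,32]},
    {"offset":[0.164,0.043,0],"dr":[0,0,39]},
    {"offset":[0.197,0.051,0.001],"dr":[0,0,46]},
    {"offset":[0.228,0.059,0.002],"dr":[0,0,53]},
    {"offset":[0.255,0.066,0.003],"dr":[0,0,60]},
    {"offset":[0.275,0.0715,0.005],"dr":[0,0,66]},
    {"offset":[0.285,0.074,0.006],"dr":[0,0,71]},
    {"offset":[0.2876,0.0747,0.006],"dr":[0,0,72.3]},
    {"offset":[0.2876,0.0747,0.006],"dr":[0,0,72.3]},
    {"offset":[0.2876,0.0747,0.006],"dr":[0,0,72.3]},
  ],
)

```text
time_s: 22.6
position: [0.4434, 0.1041, 0.1395]
tcp_rot: [[0.73, 0.683, -0.001], [0.683, -0.73, -0.0], [-0.001, -0.0, -1.0]]
force: [0.2, -1.0, -0.1]
opening: 1.0
grasp_force: 0.0
```

```bash
python3 -c "
from h import *
plan((.447,.102,.002,-47))
w=viewer.capture('wrist');t=viewer.capture('top')
cv2.imwrite('pics/w9.png',np.hstack([w['color'][90:290,180:380],cv2.resize(t['color'][185:265,290:390][:, :],(250,200))])[:,:,::-1])
g=cv2.cvtColor(w['color'],cv2.COLOR_RGB2HSV)[:,:,1]
# local saturation mask: grey block against the cream bench
m=np.zeros_like(g);m[110:250,200:360]=(g[110:250,200:360]<22)*255
for k in cv2.findContours(cv2.morphologyEx(m,cv2.MORPH_OPEN,np.ones((5,5))),0,2)[0]:
    if cv2.contourArea(k)>300: print(cv2.minAreaRect(k),cv2.contourArea(k))
"
```

```text
t 22.6 pos [0.4434 0.1041 0.1395] phi -46.9 open 1.0 grip 0.0
offset [np.float64(0.0012), np.float64(0.004), np.float64(0.1375)] drz 0.1
((328.01617431640625, 227.3278045654297), (44.83806610107422, 52.14522171020508), 14.826478958129883) 1365.0
((249.8209686279297, 224.6572265625), (47.77717971801758, 35.816368103027344), 82.40535736083984) 678.5
((279.5, 179.5), (139.0, 159.0), 90.0) 10199.0
```

Request:
servo_tool(
  targets=[
    {"offset":[0.001,0.0035,0.02],"dr":[0,0,0]},
    {"offset":[0.001,0.0035,0.05],"dr":[0,0,0]},
    {"offset":[0.001,0.0035,0.08],"dr":[0,0,0]},
    {"offset":[0.001,0.0035,0.108],"dr":[0,0,0]},
    {"offset":[0.001,0.0035,0.126],"dr":[0,0,0]},
    {"offset":[0.001,0.0035,0.134],"dr":[0,0,0]},
    {"offset":[0.001,0.0035,0.136],"dr":[0,0,0]},
    {"offset":[0.001,0.0035,0.136],"dr":[0,0,0]},
    {"offset":[0.001,0.0035,0.136],"dr":[0,0,0]},
  ],
)

```text
time_s: 23.45
position: [0.4477, 0.1019, 0.0046]
tcp_rot: [[0.731, 0.682, 0.002], [0.682, -0.731, -0.0], [0.001, 0.001, -1.0]]
force: [0.3, -1.0, 1.1]
opening: 1.001
grasp_force: 0.0
```

Request:
servo_tool(
  targets=[
    {"offset":[0,0,0],"dr":[0,0,0]},
    {"offset":[0,0,0],"dr":[0,0,0]},
    {"offset":[0,0,0],"dr":[0,0,0]},
    {"offset":[0,0,0],"dr":[0,0,0]},
    {"offset":[0,0,0],"dr":[0,0,0]},
    {"offset":[0,0,0],"dr":[0,0,0]},
    {"offset":[0,0,0],"dr":[0,0,0]},
    {"offset":[0,0,0],"dr":[0,0,0]},
    {"offset":[0,0,0],"dr":[0,0,0]},
    {"offset":[0,0,0],"dr":[0,0,0]},
    {"offset":[0,0,0],"dr":[0,0,0]},
  ],
  gripper=1,
)

```text
time_s: 24.37
position: [0.4468, 0.1021, 0.0038]
tcp_rot: [[0.731, 0.682, -0.0], [0.682, -0.731, -0.0], [-0.0, -0.0, -1.0]]
force: [0.1, 0.2, 0.3]
opening: 0.251
grasp_force: 0.0
```

```bash
python3 -c "
from h import *
plan((.5257,-.2441,.12,25.3),(.5257,-.2441,.0145,25.3))"
```

```text
t 24.37 pos [0.4468 0.1021 0.0038] phi -47.0 open 0.251 grip 0.0
offset [np.float64(-0.1786), np.float64(0.3069), np.float64(-0.1162)] drz -72.3
offset [np.float64(-0.1786), np.float64(0.3069), np.float64(-0.0107)] drz -72.3
```

Gripping fails at every height except when the tips are low relative to the block's top. In the side views the fingers end at the top face. So the true fingertips may sit about 33 mm higher than reported, and I'll check that by projecting them.

```bash
python3 -c "
from h import *
def proj(c,X):
    x=c['R']@X+c['t'];s=x[:2]/x[2];s=s*(1+c['k1']*(s@s));return (c['camera_matrix']@[s[0],s[1],1])[:2].round(0)
sd=viewer.capture('side');w=viewer.capture('wrist');s=bot.read_state();R=s['tcp_rot'];p=s['position']
for dz in (0,.033):
  print('side s8 tips',dz,proj(sd,np.array([.456,-.0225,.105+dz])),proj(sd,np.array([.418,-.0005,.105+dz])))
for z in (0,-.017,-.033,-.05,-.07):
  print('wrist open tips',z,[proj(w,p+R@np.array([x,y,z])) for y in (-.0435,.0435) for x in (-.0095,.0095)])
print('cam in tool',R.T@(-w['R'].T@w['t']-p))
t=viewer.capture('side')['color'][225:345,255:375]
m=w['color'][150:350,150:410]
cv2.imwrite('pics/s10.png',np.hstack([cv2.resize(t,(390,390)),cv2.resize(m,(390,390))])[:,:,::-1])"
```

```text
side s8 tips 0 [319. 245.] [341. 257.]
side s8 tips 0.033 [320. 230.] [342. 242.]
wrist open tips 0 [array([200., 258.]), array([198., 226.]), array([353., 258.]), array([355., 226.])]
wrist open tips -0.017 [array([194., 271.]), array([191., 237.]), array([359., 271.]), array([361., 237.])]
wrist open tips -0.033 [array([187., 286.]), array([184., 249.]), array([365., 286.]), array([368., 250.])]
wrist open tips -0.05 [array([178., 304.]), array([174., 265.]), array([374., 304.]), array([377., 265.])]
wrist open tips -0.07 [array([165., 330.]), array([161., 287.]), array([386., 331.]), array([390., 288.])]
cam in tool [ 0.07850678  0.00101654 -0.19659359]
```

Both cameras agree: the real tips are about 32 mm short of the reported TCP. So the fingers had closed above the block, not through it. From here I subtract 32 mm: open, then go down to a reported z of about -0.022.

Request:
servo_tool(
  targets=[
    {"offset":[0,0,0],"dr":[0,0,0]},
    {"offset":[0,0,0],"dr":[0,0,0]},
    {"offset":[0,0,0],"dr":[0,0,0]},
    {"offset":[0,0,0],"dr":[0,0,0]},
    {"offset":[0,0,0],"dr":[0,0,0]},
    {"offset":[0,0,0],"dr":[0,0,0]},
    {"offset":[0,0,0],"dr":[0,0,0]},
    {"offset":[0,0,0],"dr":[0,0,0]},
    {"offset":[0,0,0.005],"dr":[0,0,0]},
    {"offset":[0,0,0.012],"dr":[0,0,0]},
    {"offset":[0,0,0.019],"dr":[0,0,0]},
    {"offset":[0,0,0.024],"dr":[0,0,0]},
    {"offset":[0,0,0.025],"dr":[0,0,0]},
    {"offset":[0,0,0.025],"dr":[0,0,0]},
  ],
  gripper=-1,
)

```text
time_s: 25.68
position: [0.4463, 0.1021, -0.0219]
tcp_rot: [[0.731, 0.682, -0.002], [0.682, -0.731, 0.0], [-0.001, -0.001, -1.0]]
force: [0.8, 0.7, -0.9]
opening: 0.984
grasp_force: 0.0
```

Request:
servo_tool(
  targets=[
    {"offset":[0,0,0],"dr":[0,0,0]},
    {"offset":[0,0,0],"dr":[0,0,0]},
    {"offset":[0,0,0],"dr":[0,0,0]},
    {"offset":[0,0,0],"dr":[0,0,0]},
    {"offset":[0,0,0],"dr":[0,0,0]},
    {"offset":[0,0,0],"dr":[0,0,0]},
    {"offset":[0,0,0],"dr":[0,0,0]},
    {"offset":[0,0,0],"dr":[0,0,0]},
    {"offset":[0,0,0],"dr":[0,0,0]},
    {"offset":[0,0,0],"dr":[0,0,0]},
    {"offset":[0,0,0],"dr":[0,0,0]},
  ],
  gripper=1,
)

```text
time_s: 26.6
position: [0.4464, 0.1022, -0.0211]
tcp_rot: [[0.731, 0.682, -0.001], [0.682, -0.731, 0.0], [-0.001, -0.001, -1.0]]
force: [-0.9, 0.3, 0.8]
opening: 0.346
grasp_force: 30.0
```

```bash
python3 -c "
from h import *
plan((.5257,-.2441,.09,25.3),(.5257,-.2441,-.0085,25.3))"
```

```text
t 26.6 pos [ 0.4464  0.1022 -0.0211] phi -47.0 open 0.346 grip 29.991926550865173
offset [np.float64(-0.1783), np.float64(0.3073), np.float64(-0.1111)] drz -72.3
offset [np.float64(-0.1783), np.float64(0.3073), np.float64(-0.0126)] drz -72.3
```

Request:
servo_tool(
  targets=[
    {"offset":[0,0,-0.015],"dr":[0,0,0]},
    {"offset":[0,0,-0.04],"dr":[0,0,0]},
    {"offset":[0,0,-0.07],"dr":[0,0,0]},
    {"offset":[-0.003,0.005,-0.095],"dr":[0,0,-2]},
    {"offset":[-0.01,0.017,-0.108],"dr":[0,0,-5]},
    {"offset":[-0.021,0.036,-0.111],"dr":[0,0,-10]},
    {"offset":[-0.035,0.06,-0.111],"dr":[0,0,-16]},
    {"offset":[-0.051,0.088,-0.111],"dr":[0,0,-22]},
    {"offset":[-0.068,0.117,-0.111],"dr":[0,0,-28]},
    {"offset":[-0.085,0.147,-0.111],"dr":[0,0,-34]},
    {"offset":[-0.102,0.177,-0.111],"dr":[0,0,-40]},
    {"offset":[-0.12,0.207,-0.111],"dr":[0,0,-47]},
    {"offset":[-0.137,0.236,-0.111],"dr":[0,0,-54]},
    {"offset":[-0.153,0.263,-0.111],"dr":[0,0,-60]},
    {"offset":[-0.165,0.285,-0.111],"dr":[0,0,-66]},
    {"offset":[-0.174,0.3,-0.111],"dr":[0,0,-70]},
    {"offset":[-0.178,0.307,-0.111],"dr":[0,0,-72.3]},
    {"offset":[-0.178,0.307,-0.111],"dr":[0,0,-72.3]},
    {"offset":[-0.178,0.307,-0.111],"dr":[0,0,-72.3]},
    {"offset":[-0.178,0.307,-0.111],"dr":[0,0,-72.3]},
  ],
)

```text
time_s: 28.27
position: [0.5252, -0.2424, 0.0892]
tcp_rot: [[-0.427, 0.904, -0.002], [0.904, 0.427, 0.002], [0.002, -0.001, -1.0]]
force: [-0.2, 0.7, -2.4]
opening: 0.343
grasp_force: 30.0
```

```bash
python3 -c "
from h import *
plan((.5257,-.2441,-.0083,25.3))"
```

```text
t 28.27 pos [ 0.5252 -0.2424  0.0892] phi 25.3 open 0.343 grip 29.99063104391098
offset [np.float64(-0.0018), np.float64(-0.0002), np.float64(0.0975)] drz -0.0
```

Request:
servo_tool(
  targets=[
    {"offset":[-0.001,0,0.012],"dr":[0,0,0]},
    {"offset":[-0.0015,0,0.035],"dr":[0,0,0]},
    {"offset":[-0.0015,0,0.058],"dr":[0,0,0]},
    {"offset":[-0.0015,0,0.078],"dr":[0,0,0]},
    {"offset":[-0.0015,0,0.09],"dr":[0,0,0]},
    {"offset":[-0.0015,0,0.095],"dr":[0,0,0]},
    {"offset":[-0.0015,0,0.097],"dr":[0,0,0]},
    {"offset":[-0.0015,0,0.097],"dr":[0,0,0]},
  ],
)

```text
time_s: 28.93
position: [0.5271, -0.2449, -0.0073]
tcp_rot: [[-0.428, 0.904, 0.0], [0.904, 0.428, 0.0], [0.0, 0.0, -1.0]]
force: [-0.8, -0.1, -2.5]
opening: 0.341
grasp_force: 30.0
```

Request:
servo_tool(
  targets=[
    {"offset":[0,0,0],"dr":[0,0,0]},
    {"offset":[0,0,0],"dr":[0,0,0]},
    {"offset":[0,0,0],"dr":[0,0,0]},
    {"offset":[0,0,0],"dr":[0,0,0]},
    {"offset":[0,0,0],"dr":[0,0,0]},
    {"offset":[0,0,0],"dr":[0,0,0]},
    {"offset":[0,0,-0.015],"dr":[0,0,0]},
    {"offset":[0,0,-0.045],"dr":[0,0,0]},
    {"offset":[0,0,-0.075],"dr":[0,0,0]},
    {"offset":[0,0,-0.105],"dr":[0,0,0]},
    {"offset":[0,0,-0.12],"dr":[0,0,0]},
    {"offset":[0,0,-0.12],"dr":[0,0,0]},
  ],
  gripper=-1,
)

```text
time_s: 29.93
position: [0.5294, -0.2469, 0.117]
tcp_rot: [[-0.428, 0.904, 0.007], [0.904, 0.428, -0.005], [-0.008, 0.004, -1.0]]
force: [0.9, 0.3, 0.4]
opening: 0.992
grasp_force: 0.0
```

```bash
python3 -c "
from h import *
plan((.5285,.0168,.11,87),(.5285,.0168,-.024,87))"
```

```text
t 29.93 pos [ 0.5294 -0.2469  0.117 ] phi 25.3 open 0.992 grip 0.0
offset [np.float64(0.2387), np.float64(0.112), np.float64(0.007)] drz -61.7
offset [np.float64(0.2387), np.float64(0.112), np.float64(0.141)] drz -61.7
```

Request:
servo_tool(
  targets=[
    {"offset":[0.01,0.005,0],"dr":[0,0,-3]},
    {"offset":[0.03,0.014,0],"dr":[0,0,-9]},
    {"offset":[0.058,0.027,0],"dr":[0,0,-16]},
    {"offset":[0.088,0.041,0],"dr":[0,0,-23]},
    {"offset":[0.118,0.055,0],"dr":[0,0,-30]},
    {"offset":[0.148,0.069,0],"dr":[0,0,-37]},
    {"offset":[0.178,0.084,0],"dr":[0,0,-44]},
    {"offset":[0.205,0.096,0],"dr":[0,0,-51]},
    {"offset":[0.225,0.106,0],"dr":[0,0,-57]},
    {"offset":[0.236,0.111,0],"dr":[0,0,-61]},
    {"offset":[0.239,0.112,0],"dr":[0,0,-61.7]},
    {"offset":[0.239,0.112,0],"dr":[0,0,-61.7]},
    {"offset":[0.239,0.112,0],"dr":[0,0,-61.7]},
  ],
)

```text
time_s: 31.02
position: [0.5256, 0.0184, 0.1123]
tcp_rot: [[-0.999, 0.053, -0.001], [0.053, 0.999, -0.0], [0.001, -0.0, -1.0]]
force: [-0.2, -0.8, -0.1]
opening: 0.998
grasp_force: 0.0
```

```bash
python3 -c "
from h import *
plan((.5285,.0168,-.023,87))"
```

```text
t 31.02 pos [0.5256 0.0184 0.1123] phi 86.9 open 0.998 grip 0.0
offset [np.float64(-0.003), np.float64(-0.0014), np.float64(0.1353)] drz -0.1
```

Request:
servo_tool(
  targets=[
    {"offset":[-0.003,-0.0015,0.02],"dr":[0,0,0]},
    {"offset":[-0.003,-0.0015,0.05],"dr":[0,0,0]},
    {"offset":[-0.003,-0.0015,0.08],"dr":[0,0,0]},
    {"offset":[-0.003,-0.0015,0.108],"dr":[0,0,0]},
    {"offset":[-0.003,-0.0015,0.125],"dr":[0,0,0]},
    {"offset":[-0.003,-0.0015,0.133],"dr":[0,0,0]},
    {"offset":[-0.003,-0.0015,0.135],"dr":[0,0,0]},
    {"offset":[-0.003,-0.0015,0.135],"dr":[0,0,0]},
    {"offset":[-0.003,-0.0015,0.135],"dr":[0,0,0]},
  ],
)

```text
time_s: 31.77
position: [0.5297, 0.0165, -0.0213]
tcp_rot: [[-0.999, 0.053, 0.002], [0.053, 0.999, -0.0], [-0.002, -0.0, -1.0]]
force: [-0.1, 0.4, -0.1]
opening: 1.001
grasp_force: 0.0
```

Request:
servo_tool(
  targets=[
    {"offset":[0,0,0],"dr":[0,0,0]},
    {"offset":[0,0,0],"dr":[0,0,0]},
    {"offset":[0,0,0],"dr":[0,0,0]},
    {"offset":[0,0,0],"dr":[0,0,0]},
    {"offset":[0,0,0],"dr":[0,0,0]},
    {"offset":[0,0,0],"dr":[0,0,0]},
    {"offset":[0,0,0],"dr":[0,0,0]},
    {"offset":[0,0,0],"dr":[0,0,0]},
    {"offset":[0,0,0],"dr":[0,0,0]},
    {"offset":[0,0,0],"dr":[0,0,0]},
    {"offset":[0,0,0],"dr":[0,0,0]},
  ],
  gripper=1,
)

```text
time_s: 32.68
position: [0.5288, 0.0172, -0.0222]
tcp_rot: [[-0.999, 0.052, -0.0], [0.052, 0.999, 0.0], [0.0, 0.0, -1.0]]
force: [0.5, 0.3, -0.1]
opening: 0.396
grasp_force: 30.0
```

```bash
python3 -c "
from h import *
plan((.552,-.3,.09,25.3),(.552,-.3,-.0095,25.3))"
```

```text
t 32.68 pos [ 0.5288  0.0172 -0.0222] phi 87.0 open 0.396 grip 29.999922215938568
offset [np.float64(-0.0397), np.float64(-0.3156), np.float64(-0.1122)] drz 61.7
offset [np.float64(-0.0397), np.float64(-0.3156), np.float64(-0.0127)] drz 61.7
```

Request:
servo_tool(
  targets=[
    {"offset":[0,0,-0.015],"dr":[0,0,0]},
    {"offset":[0,0,-0.04],"dr":[0,0,0]},
    {"offset":[0,0,-0.07],"dr":[0,0,0]},
    {"offset":[-0.001,-0.005,-0.096],"dr":[0,0,1]},
    {"offset":[-0.002,-0.016,-0.11],"dr":[0,0,4]},
    {"offset":[-0.004,-0.034,-0.112],"dr":[0,0,8]},
    {"offset":[-0.007,-0.058,-0.112],"dr":[0,0,13]},
    {"offset":[-0.011,-0.086,-0.112],"dr":[0,0,18]},
    {"offset":[-0.014,-0.115,-0.112],"dr":[0,0,23]},
    {"offset":[-0.018,-0.145,-0.112],"dr":[0,0,28]},
    {"offset":[-0.022,-0.175,-0.112],"dr":[0,0,34]},
    {"offset":[-0.026,-0.205,-0.112],"dr":[0,0,40]},
    {"offset":[-0.03,-0.235,-0.112],"dr":[0,0,46]},
    {"offset":[-0.033,-0.265,-0.112],"dr":[0,0,52]},
    {"offset":[-0.037,-0.29,-0.112],"dr":[0,0,57]},
    {"offset":[-0.039,-0.308,-0.112],"dr":[0,0,60]},
    {"offset":[-0.04,-0.3155,-0.112],"dr":[0,0,61.7]},
    {"offset":[-0.04,-0.3155,-0.112],"dr":[0,0,61.7]},
    {"offset":[-0.04,-0.3155,-0.112],"dr":[0,0,61.7]},
    {"offset":[-0.04,-0.3155,-0.112],"dr":[0,0,61.7]},
  ],
)

```text
time_s: 34.35
position: [0.5516, -0.298, 0.0894]
tcp_rot: [[-0.429, 0.903, -0.002], [0.903, 0.429, 0.002], [0.002, -0.001, -1.0]]
force: [0.8, 0.3, -2.0]
opening: 0.394
grasp_force: 30.0
```

```bash
python3 -c "
from h import *
plan((.552,-.3,-.0095,25.3))"
```

```text
t 34.35 pos [ 0.5516 -0.298   0.0894] phi 25.4 open 0.394 grip 29.999850690364838
offset [np.float64(-0.002), np.float64(-0.0005), np.float64(0.0989)] drz 0.1
```

Request:
servo_tool(
  targets=[
    {"offset":[-0.001,0,0.012],"dr":[0,0,0]},
    {"offset":[-0.001,0,0.035],"dr":[0,0,0]},
    {"offset":[-0.001,0,0.058],"dr":[0,0,0]},
    {"offset":[-0.001,0,0.078],"dr":[0,0,0]},
    {"offset":[-0.001,0,0.09],"dr":[0,0,0]},
    {"offset":[-0.001,0,0.096],"dr":[0,0,0]},
    {"offset":[-0.001,0,0.098],"dr":[0,0,0]},
    {"offset":[-0.001,0,0.098],"dr":[0,0,0]},
  ],
)

```text
time_s: 35.02
position: [0.553, -0.3006, -0.0083]
tcp_rot: [[-0.428, 0.904, -0.0], [0.904, 0.428, 0.0], [0.0, -0.0, -1.0]]
force: [-0.0, -0.0, -2.0]
opening: 0.396
grasp_force: 30.0
```

Request:
servo_tool(
  targets=[
    {"offset":[0,0,0],"dr":[0,0,0]},
    {"offset":[0,0,0],"dr":[0,0,0]},
    {"offset":[0,0,0],"dr":[0,0,0]},
    {"offset":[0,0,0],"dr":[0,0,0]},
    {"offset":[0,0,0],"dr":[0,0,0]},
    {"offset":[0,0,0],"dr":[0,0,0]},
    {"offset":[0,0,-0.015],"dr":[0,0,0]},
    {"offset":[0,0,-0.045],"dr":[0,0,0]},
    {"offset":[0,0,-0.075],"dr":[0,0,0]},
    {"offset":[0,0,-0.105],"dr":[0,0,0]},
    {"offset":[0,0,-0.12],"dr":[0,0,0]},
    {"offset":[0,0,-0.12],"dr":[0,0,0]},
  ],
  gripper=-1,
)

```text
time_s: 36.02
position: [0.5554, -0.3029, 0.1165]
tcp_rot: [[-0.428, 0.904, 0.007], [0.904, 0.428, -0.006], [-0.008, 0.004, -1.0]]
force: [0.4, -1.6, 0.9]
opening: 0.995
grasp_force: 0.0
```

Request:
servo_tool(
  targets=[
    {"offset":[-0.03,-0.03,-0.02],"dr":[0,0,0]},
    {"offset":[-0.06,-0.05,-0.04],"dr":[0,0,0]},
    {"offset":[-0.09,-0.06,-0.06],"dr":[0,0,0]},
    {"offset":[-0.12,-0.07,-0.07],"dr":[0,0,0]},
    {"offset":[-0.15,-0.08,-0.07],"dr":[0,0,0]},
    {"offset":[-0.18,-0.09,-0.07],"dr":[0,0,0]},
    {"offset":[-0.21,-0.1,-0.07],"dr":[0,0,0]},
    {"offset":[-0.24,-0.11,-0.07],"dr":[0,0,0]},
    {"offset":[-0.25,-0.12,-0.07],"dr":[0,0,0]},
    {"offset":[-0.25,-0.12,-0.07],"dr":[0,0,0]},
  ],
)

```text
time_s: 36.85
position: [0.5487, -0.5812, 0.179]
tcp_rot: [[-0.424, 0.905, -0.002], [0.905, 0.424, 0.001], [0.002, -0.002, -1.0]]
force: [0.1, 0.8, -0.4]
opening: 1.002
grasp_force: 0.0
```

```bash
python3 -c "
from h import *
plan()
t=viewer.capture('top')['color'][150:290,230:410];s=viewer.capture('side')['color'][150:280,200:370]
cv2.imwrite('pics/end.png',np.hstack([cv2.resize(t,(400,311)),cv2.resize(s,(400,311))])[:,:,::-1])"
```

```text
t 36.85 pos [ 0.5487 -0.5812  0.179 ] phi 25.1 open 1.002 grip 0.0
```

View pics/end.png

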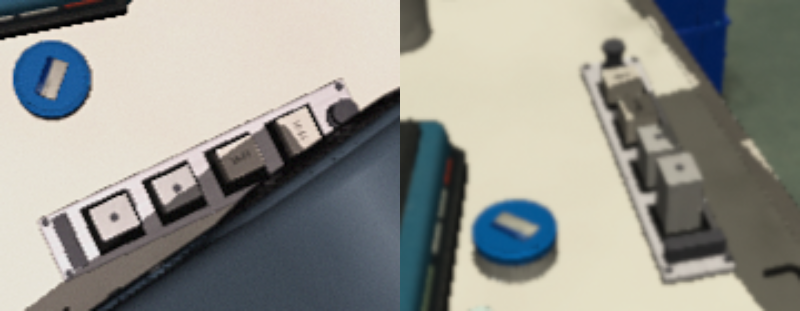

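All four blocks stand on their pads in order: 20 beside the pin, then 28, 40 and 54. The tin is in place. A numeric check of the top-mark centres, then I'll hand in.

```bash
python3 -c "
from h import *
t=viewer.capture('top')
for n,p,z,q in [('54',(114,217),.066,(.4725,-.132)),('40',(177,187),.052,(.499,-.188)),('28',(240,160),.040,(.5257,-.2441)),('20',(300,130),.032,(.552,-.3))]:
    w=plane(t,(230+p[0]/2.222,150+p[1]/2.222),z)[:2]; print(n,((w-q)*1000).round(1))
m=cv2.inRange(cv2.cvtColor(t['color'],cv2.COLOR_RGB2HSV)[165:210,230:280],(100,150,80),(125,255,255))
im=cv2.imread('pics/top0.png');m0=cv2.inRange(cv2.cvtColor(im,cv2.COLOR_BGR2HSV)[165:210,230:280],(100,150,80),(125,255,255))
print(np.argwhere(m).mean(0),np.argwhere(m0).mean(0))"
```

```text
54 [ 1.  -1.3]
40 [ 1.7 -0.2]
28 [ 0.3 -0.8]
20 [ 2.2 -0. ]
[20.21372032 22.57783641] [20.17297297 22.62162162]
```

```bash
python3 -c "
from rig import ticket
print(ticket.hand_in())"
```

```text
the job is handed in; nothing more can be done
None
```

I handed the job in with all four blocks standing on their pads in order (20 mm at the round pin, then 28, 40 and 54), each about 1–2 mm from its pad's centre in the last camera check, the tin unmoved, and about 37 s used of 96; the hand-in returned no verdict, and after some empty grasps (one pressing lightly on top of the 40 block) I allowed for fingertips that sit about 32 mm short of the reported TCP.

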